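# Weigh one parcel by difference on the mail-room scale

## Task

Weigh the white parcel by difference: with the full tray standing on the scale, turn the scale's zero knob until the pointer stands on the red zero mark, and let go of the knob. Then lift the white parcel with the orange spot well clear of the tray, keeping it level, and finish while still holding it there, level, steady and touching nothing else, so that its weight can be read off the dial. Leave the tray, the other parcels and the things on the table where they are.

Things in the scene. Friction and masses are not known exactly. Their poses are not given: they have to be found in the camera images.
- scale: Grey dial parcel scale, fixed, 250 mm (x) by 475 mm (y), origin under its centre at table height. Its +y half carries the sprung platter (220 by 250 mm, top about 85 mm above the table, centre at scale y +85 mm), which rises 10 mm per kg taken off; the -y part is the dial head, flat top 66 mm high, with the dial facing up and the zero knob.
- dial_hub (a point): Centre of the round dial (fixed point, 72 mm above the table; dial 142 mm across under a flat window 72 mm high with a bright steel rim). The dial card is white with black marks every 50 g (9 degrees) and turns with the zero knob.
- zero_mark (a point): Middle of the red zero mark (a red bar 26 by 7 mm along the radius) on the turning dial card, 56 mm from the dial's centre. Its x axis points outward from the dial's centre, z up.
- pointer_tip (a point): Tip of the black pointer, 56 mm from the dial's centre; on zero it lies over zero_mark. It turns clockwise seen from above as load is added, one turn for 2 kg, and settles within half a second. At the start it stands some 15 to 90 degrees clockwise of the zero mark.
- knob (a joint): Turning angle of the zero knob, rad, growing counter-clockwise seen from above, range -3 to 3. The dial card turns with the knob, the same way and by the same angle; the knob stays where it is left (friction about 0.04 N m). Turning the knob clockwise brings the zero mark to the pointer.
- knob_grip (a point): Point on the axis of the zero knob at the height to grip it. The knob is an upright black fluted cylinder 39 mm across, its top 106 mm above the table (40 mm above the dial head) and 12 mm above this point; a skirt 50 mm across covers its lowest 5 mm. Any grip direction will do.
- tray: White shallow open carton tray standing loose on the scale's platter, outside 190 mm (x) by 272 mm (y), walls 4 mm thick and 30 mm high, floor 4 mm; origin under its centre.
- parcel: The parcel to lift: white closed carton, red upward arrows, orange round spot on top, 140 mm long (x), 52 mm wide (y), 75 mm high, 0.4 to 0.5 kg, balanced about its middle; origin at the centre of its underside, z up. It stands in any of three places side by side in the tray, long side along the tray's x, at least 25 mm from its neighbours and 6 mm from the tray's walls.
- brown_box: Brown carton parcel in the tray, 150 mm long (x), 50 mm wide (y), 64 mm high; origin at the centre of its underside. Stays in the tray.
- blue_box: Blue carton parcel in the tray, 130 mm long (x), 48 mm wide (y), 58 mm high; origin at the centre of its underside. Stays in the tray.
- tape_dispenser: Black desk tape dispenser on the table to the left of the scale, 150 by 58 mm, 95 mm high; origin under its centre. Leave it alone.
- stamp: Hand stamp with a wooden handle on the table to the right of the scale, 62 by 42 mm, 80 mm high; origin under its centre. Leave it alone.
There are look-alikes about, which are no part of the job. Of the things shaped like the blue_box, the blue one is meant.

How it is judged:
By the outcome, as a careful person would: the job done as asked, in the order asked, and still so for the second after the job is handed in, while the arm keeps its last pose, push and grip.
It also fails if it takes over 48 s, if anything falls off the work surface, if the arm or the gripper's body presses on something with over 40 N, if the wrist force passes 120 N, or if a joint passes its speed limit or range.

## Robot

A 7-joint arm with a two-finger parallel gripper is mounted at the origin on the work surface. World frame = base frame: x ahead of the robot, y to its left, z up, the work surface at z = 0. Lengths are in mm, angles in rad, forces in N, time in s.
With the tool pointing down it reaches from about 400 to 875 mm from the base axis. Payload 19.3 kg.
Tool frame: the origin (TCP) lies at the very end of the fingers, on their centre line; the grasp point (between the pads) lies 19 mm behind it (grip_point_offset is the z of the grasp point in the tool frame, in mm); z points along the fingers, y is the line along which they close (so a half turn about z gives the same grasp; the last joint's range is limited). The gripper opens to 85 mm and grips with 20 to 120 N. Pads are 22 mm wide; open, the fingers measure 114 mm over their backs; the gripper's body (76 mm by 85 mm) begins 54 mm behind the grasp point. The pads swing forward as they close: fully open they stand 13 mm farther back than shut.
Start: joints at [1.133, 0.521, -0.036, 1.599, 0.021, 1.021, -0.113], TCP at [224.699, -583.202, 231.291] pointing down, gripper open.
Joint ranges: [-2.91, 2.91], [-0.3, 2.13], [-1.5, 1.42], [0.17, 2.43], [-1.26, 4.41], [0.16, 1.93], [-2.52, 2.52]. Speed limits (rad/s): [1.89, 1.89, 2.39, 2.39, 3.01, 3.01, 3.01].

## Interface

Orientations are given as a 3x3 rotation matrix whose columns are the frame's x, y, z axes.
In Python, from workcell import movep, movel, goto_joints, open_gripper, clamp, wait, inverse_kinematics, read_state, camera, PlanningError, finish_job, grip_point_offset gives the robot as it stands. Calls block until the motion is done:
- movep(position, orientation): joint-space move of the TCP to a pose.
- movel(position, frame=None, max_speed=150, guard=None): straight line of the TCP; frame=None keeps the orientation; max_speed is the mean speed in mm/s. With guard (N) it stops when the force on the tool has changed by that much, and returns True; else False.
- goto_joints(angles): joint-space move.
- open_gripper() and clamp(): open the fingers fully, or close them until they stop; the grip force is fixed at half the most.
- wait(seconds).
- inverse_kinematics(position, orientation): joint angles nearest the present ones, or None.
- read_state(): the state.
- camera(name): name is "scene" or "top"; returns a dict with "image" (420x560x3 uint8, blue, green, red), "range_z" (420x560 float32, mm along the optical axis (not along the pixel's ray), 0 where there is no reading), "fx", "fy", "cx", "cy" (pixels), "cam_to_world" (4x4, takes a point from camera to world coordinates). Camera axes: x right, y up, looking along -z (the intrinsics and any distortion apply to the point x, -y, -z); pixel columns grow to the right and rows downward; lengths in mm; the calibration is good to about 2 mm. A picture is of the moment at which its call begins.
A pose or a line that the arm cannot do raises PlanningError and nothing moves.
- finish_job(): hands the job in; it is judged then, once.
The state is a dict: "time": time; "qpos": joint angles; "qvel": joint speeds; "joint_efforts": joint torques, N m; "eef_pos": TCP position; "tool_rot": TCP orientation; "ft_force": force on the tool from outside, world axes, zero at the start; "torque": the same for the moment, N m; "finger_gap": finger opening in mm; "gripper_force": force on a finger pad.
Only numpy, scipy, OpenCV 4.12 (cv2) and the standard library are available. Lean on these libraries where they do the work, as an engineer would, in place of code of your own. Each camera call takes 0.05 s, during which the arm holds its last target. There are 200 camera calls.

## Working session

There is one attempt and no reset: what is moved stays moved. The work goes in short steps, each a Python script; the robot and the scene stay as the last script left them, time stands still between calls to the robot, and variables do not carry over. Pictures are saved under pics/ and viewed, at most 10 in all, crops included, and the job is handed in when it is done.

```bash
ls; mkdir -p pics
python3 - <<'E'
from workcell import *
import cv2,numpy as np
for n in("top","scene"):
    c=camera(n); cv2.imwrite(f"pics/{n}0.png",c["image"]); np.savez(f"{n}0.npz",**c)
    print(n,c["fx"],c["fy"],c["cx"],c["cy"],np.round(c["cam_to_world"],3).tolist(),[k for k in c])
s=read_state();print(s["time"],s["tool_rot"],s["finger_gap"],grip_point_offset)
E
```

```text
pics
top 494.8543143185851 494.8543143185851 278.5353461796978 213.08547549113297 [[-0.018, 0.981, -0.191, 393.467], [-1.0, -0.021, -0.015, -6.451], [-0.019, 0.191, 0.981, 1314.524], [0.0, 0.0, 0.0, 1.0]] ['image', 'range_z', 'fx', 'fy', 'cx', 'cy', 'cam_to_world']
scene 426.6945010803548 426.6945010803548 284.01852910141963 203.14971019263623 [[0.73, -0.502, 0.463, 1231.546], [0.683, 0.549, -0.481, -645.764], [-0.013, 0.668, 0.744, 1073.113], [0.0, 0.0, 0.0, 1.0]] ['image', 'range_z', 'fx', 'fy', 'cx', 'cy', 'cam_to_world']
0.1 [[ 9.33118865e-01  3.59567743e-01 -4.70615123e-04]
 [ 3.59568038e-01 -9.33118384e-01  9.52895338e-04]
 [-9.65091972e-05 -1.05838277e-03 -9.99999435e-01]] 85.29540826269555 -18.700000000000003
```

View pics/top0.png

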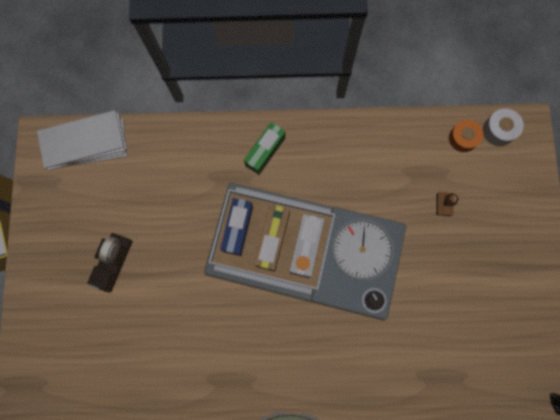

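View pics/scene0.png

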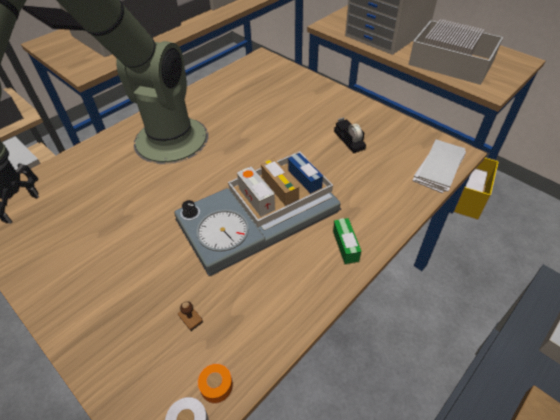

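The top view (pics/top0.png) shows these objects:
- White parcel with the orange spot at (307,245), the only one with a spot.
- Brown box at (272,238) and blue box at (237,226). The green look-alike at (265,148) is not needed.
- Dial at (362,250), red mark about (351,230), pointer tip about (364,226), knob at (374,299).

Next I'll measure these and confirm them in a crop.

```bash
cat > h.py <<'E'
import numpy as np,cv2
def pts(c):
    z=np.asarray(c["range_z"],float); v,u=np.indices(z.shape)
    P=np.stack([(u-c["cx"])/c["fx"]*z,-(v-c["cy"])/c["fy"]*z,-z,np.ones_like(z)],-1)
    return (P@np.asarray(c["cam_to_world"]).T)[...,:3]
def ray(c,u,v,h):
    M=np.asarray(c["cam_to_world"]); d=M[:3,:3]@np.array([(u-c["cx"])/c["fx"],-(v-c["cy"])/c["fy"],-1]); o=M[:3,3]
    return o+d*(h-o[2])/d[2]
def pix(c,p):
    M=np.asarray(c["cam_to_world"]); q=M[:3,:3].T@(np.asarray(p,float)-M[:3,3])
    return np.array([c["cx"]-c["fx"]*q[0]/q[2], c["cy"]+c["fy"]*q[1]/q[2]])
E
python3 - <<'E'
from h import *
c=dict(np.load("top0.npz")); P=pts(c); im=c["image"]
def reg(u0,u1,v0,v1,lo,hi):
    m=np.zeros(P.shape[:2],bool); m[v0:v1,u0:u1]=1
    m&=(P[...,2]>lo)&(P[...,2]<hi)&(c["range_z"]>0); return m
def rect(m,n):
    q=P[m]; r=cv2.minAreaRect(q[:,:2].astype(np.float32)); print(n,m.sum(),np.round(r[0],1),np.round(r[1],1),round(r[2],1),"z",np.round(np.percentile(q[:,2],[5,50,95]),1))
for n,b in dict(white=(285,330,205,285),brown=(252,292,200,275),blue=(220,256,192,262)).items():
    zz=P[b[2]:b[3],b[0]:b[1],2]; top=np.percentile(zz,90); rect(reg(*b,top-8,top+8),n)
rect(reg(358,392,284,315,95,115),"knob")
rect(reg(200,412,180,322,40,300),"scale"); rect(reg(335,405,215,320,55,80),"head")
hsv=cv2.cvtColor(im,cv2.COLOR_BGR2HSV).astype(int)
w=np.zeros(im.shape[:2],bool); w[215:285,328:398]=1
red=w&((hsv[...,0]<12)|(hsv[...,0]>168))&(hsv[...,1]>110)&(hsv[...,2]>60)
v,u=np.nonzero(red); print("red",len(u),u.mean(),v.mean())
cv2.imwrite("pics/crop1.png",cv2.resize(im[190:330,280:420],(600,600),interpolation=cv2.INTER_CUBIC))
E
```

```text
white 1323 [545.2 -34.9] [ 89.6 139.8] 75.6 z [160.6 164.5 168.1]
brown 1327 [558.6  10.3] [ 89.1 151.2] 75.7 z [149.7 153.4 157.4]
blue 1081 [583.9  96.4] [ 89.3 138.2] 76.7 z [143.7 147.4 150.9]
knob 221 [ 411.7 -218.5] [37.5 38.1] 89.0 z [100.6 105.4 109.6]
scale 18025 [544.4 -52.7] [475.4 250.7] 74.9 z [ 56.1  85.6 163.4]
head 5870 [ 504.9 -194.8] [182.5 250.6] 75.7 z [62.  67.  72.5]
red 12 350.5 230.0
```

View pics/crop1.png

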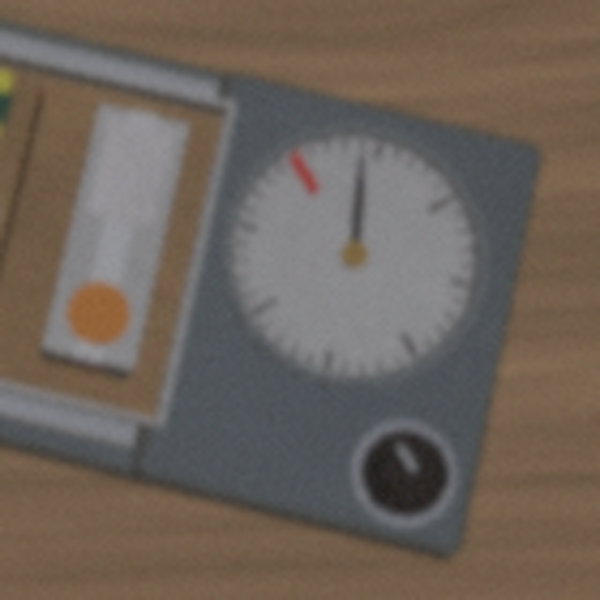

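The crop confirms the target: the white parcel with the orange spot is next to the dial. The red mark is at crop (304,172), hub at (354,254), pointer tip at (361,150) and knob at (405,472). That puts the pointer about 35° clockwise of the mark. Next I need the gaps in the tray, the dial angles and the knob IK.

Run:
```python
from h import *
from workcell import *
c=dict(np.load("top0.npz")); P=pts(c)
o=np.array([544.4,-52.7]); a=np.radians(-15.1); R=np.array([[np.cos(a),-np.sin(a)],[np.sin(a),np.cos(a)]])
L=(P[...,:2]-o)@R   # scale coords
m=(abs(L[...,0])<85)&(L[...,1]>-50)&(L[...,1]<225)&(P[...,2]>136)&(c["range_z"]>0)
n,lab=cv2.connectedComponents(m.astype(np.uint8),connectivity=4)
for i in range(1,n):
    s=lab==i
    if s.sum()<100: continue
    zt=np.median(P[s][:,2]); s&=P[...,2]>zt-8
    r=cv2.minAreaRect(L[s].astype(np.float32)); print("box L",np.round(r[0],1),np.round(r[1],1),round(r[2],1),"z",round(zt,1),"world",np.round(o+R@r[0],1), "y 2/98",np.round(np.percentile(L[s][:,1],[1,99]),1),"x",np.round(np.percentile(L[s][:,0],[1,99]),1))
K=np.array([411.7,-218.5]); print("knob L",(K-o)@R)
k=600/140; f=lambda x,y:ray(c,280+(x+.5)/k-.5,190+(y+.5)/k-.5,72)
h,t,r=f(354,254),f(361,150),f(304,172)
an=lambda p:np.degrees(np.arctan2(p[1]-h[1],p[0]-h[0]))
print("hub",h,"L",(h[:2]-o)@R,"ptr",an(t),"mark",an(r),"r",np.hypot(*(t-h)[:2]),np.hypot(*(r-h)[:2]))
def fr(yaw): return np.array([[np.cos(yaw),np.sin(yaw),0],[np.sin(yaw),-np.cos(yaw),0],[0,0,-1.]])
for d in range(-180,180,30):
    q=inverse_kinematics([*K,75.5],fr(np.radians(d))); print(d,None if q is None else np.round(q,2))
q=inverse_kinematics([*o,160],fr(a)); print(q)
```

```text
box L [  2.9 174.6] [129.8  48.8] 1.5 z 147.4 world [592.7 115.2] y 2/98 [150.3 198.5] x [-61.2  66.5]
box L [-2.9 83.5] [151.2  50.2] 0.1 z 153.3 world [563.4  28.7] y 2/98 [ 58.7 107.8] x [-77.   70.4]
box L [-3.7 -1.4] [139.8  52.1] 0.6 z 164.4 world [540.5 -53.1] y 2/98 [-26.8  24.1] x [-72.5  64.7]
knob L [ -84.92657058 -194.6443105 ]
hub [ 539.17839547 -196.13313791   72.        ] L [  32.32366285 -139.84102054] ptr -6.6794895496891895 mark 28.753042815184788 r 62.17056759005932 56.204583230881994
-180 [ 0.83  0.59 -0.61  2.11  0.59  0.61  1.37]
-150 [ 1.24  0.92 -1.28  2.09  1.07  1.05  1.48]
-120 [-0.16  0.67  0.72  2.16 -0.81  0.6  -2.51]
-90 [ 0.14  0.56  0.29  2.14 -0.34  0.48 -2.45]
-60 [ 0.22  0.54  0.19  2.14 -0.22  0.48 -2.05]
-30 [ 0.31  0.53  0.06  2.13 -0.07  0.48 -1.67]
0 [ 0.4   0.53 -0.05  2.13  0.06  0.48 -1.26]
30 [ 0.48  0.53 -0.15  2.13  0.16  0.49 -0.84]
60 [ 0.56  0.54 -0.26  2.12  0.27  0.51 -0.42]
90 [ 0.64  0.55 -0.36  2.12  0.37  0.53  0.01]
120 [ 0.71  0.56 -0.46  2.11  0.46  0.56  0.45]
150 [ 0.77  0.58 -0.53  2.11  0.52  0.58  0.91]
[ 0.06225772  0.48969271 -0.10030202  1.87189225  0.06680301  0.78321268
 -1.90803827]
```

The gap between the white and brown parcels is about 34 mm, so the open fingers fit if they sit slightly off-centre. The pointer is 35.4° clockwise of the mark. Knob first.

```bash
cat >> h.py <<'E'
def fr(yaw): return np.array([[np.cos(yaw),np.sin(yaw),0],[np.sin(yaw),-np.cos(yaw),0],[0,0,-1.]])
E
python3 - <<'E'
from h import *
from workcell import *
K=[411.7,-218.5]
movep([*K,190],fr(np.radians(20))); movel([*K,76],max_speed=120,guard=15)
s=read_state(); print(s["time"],s["eef_pos"],s["ft_force"])
clamp(); s=read_state(); print(s["finger_gap"],s["ft_force"],s["torque"]); q=np.array(s["qpos"])
q[6]-=np.radians(35.4); goto_joints(q)
s=read_state(); print("yaw",np.degrees(np.arctan2(s["tool_rot"][1][0],s["tool_rot"][0][0])),s["ft_force"],s["torque"],s["time"])
for n in("top","scene"):
    c=camera(n); cv2.imwrite(f"pics/{n}1.png",c["image"]); np.savez(f"{n}1.npz",**c)
a=cv2.imread("pics/top1.png")[200:305,300:440]; b=cv2.imread("pics/scene1.png")[170:275,165:305]
cv2.imwrite("pics/both1.png",np.vstack([cv2.resize(a,None,fx=2.85,fy=2.85,interpolation=2),cv2.resize(b,None,fx=2.85,fy=2.85,interpolation=2)]))
E
```

```text
2.725 [ 411.99691204 -218.68054043   76.49558208] [-0.12311806  0.64859361  0.30670371]
37.39612692666969 [-1.11127933 -3.27613194 13.09497159] [-0.6691247   0.41658953 -0.00322215]
yaw -15.23515652298131 [-1.75870296  5.30376544  4.94957945] [1.30068541 0.21687198 0.0189361 ] 3.8917
```

View pics/both1.png

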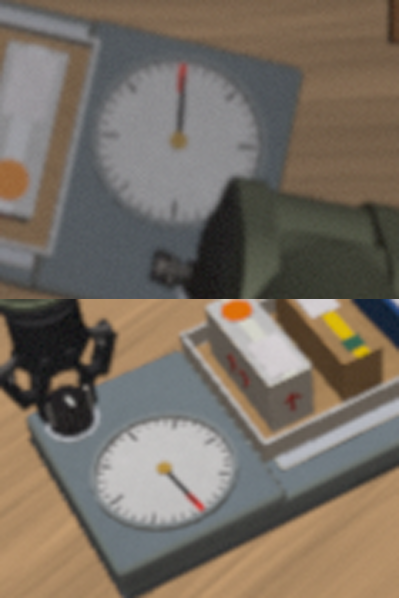

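The red mark now sits under the pointer at (181,75) in the upper crop, and the scene view agrees. I'll let go of the knob, back off and measure what's left on a rectified dial.

Run:
```python
from h import *
from workcell import *
open_gripper(); p=read_state()["eef_pos"]; movel([p[0],p[1],150]); movep([400,-330,240],fr(np.radians(-15.1)));wait(.3)
H=np.array([539.2,-196.1]); out=[]
for n in("top","scene"):
    cs=[camera(n) for _ in range(8)]; c=cs[0]; im=np.mean([x["image"] for x in cs],0).astype(np.float32)
    src=np.float32([pix(c,[*(H+d),72]) for d in np.array([[80,80],[80,-80],[-80,-80],[-80,80]])])
    T=cv2.getPerspectiveTransform(src,np.float32([[0,0],[480,0],[480,480],[0,480]]))
    w=cv2.warpPerspective(im,T,(480,480),flags=cv2.INTER_CUBIC); out.append(np.clip(w,0,255).astype(np.uint8))
    b,g,r=cv2.split(w); yy,xx=np.indices(b.shape)
    # hub: yellow
    m=(r-b>40)&(g-b>20)&(np.hypot(xx-240,yy-240)<50); hx,hy=xx[m].mean(),yy[m].mean()
    rad=np.hypot(xx-hx,yy-hy)/3; ang=np.degrees(np.arctan2(hx-xx,hy-yy)) # world ccw from +x
    med=np.median(w[(rad<60)].mean(-1))
    m1=np.clip(r-np.maximum(g,b)-25,0,None)*((rad>35)&(rad<75)); a1=(ang*m1).sum()/m1.sum()
    d=np.clip(med*.75-w.mean(-1),0,None)*((rad>14)&(rad<40)&(abs(ang-a1)<25)); a2=(ang*d).sum()/d.sum()
    print(n,"hub",hx,hy,"red",a1,(rad*m1).sum()/m1.sum(),"ptr",a2,"diff ptr-red",a2-a1)
cv2.imwrite("pics/dial2.png",cv2.resize(np.hstack(out),(800,400)))
print(read_state()["time"])
```

```text
top hub 240.0122075279756 238.87792472024415 red -5.517544046708933 58.755575995182305 ptr -7.586200725451124 diff ptr-red -2.068656678742191
scene hub 248.68286573146293 231.47394789579158 red -7.584629594119513 60.05261986761139 ptr -8.3164803508625 diff ptr-red -0.731850756742987
6.8917
```

View pics/dial2.png

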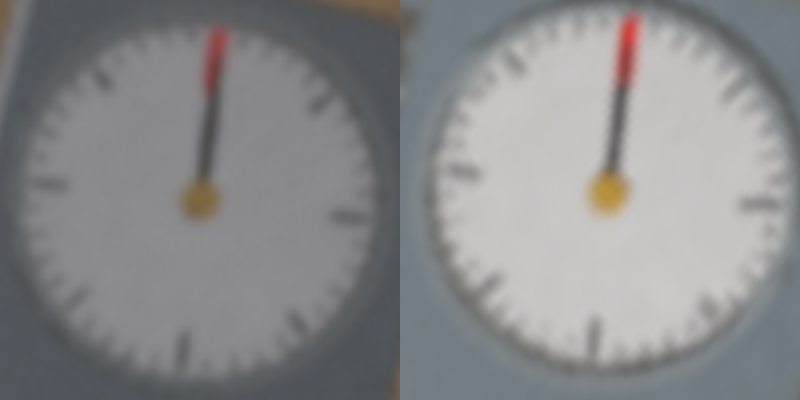

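Pointer and mark overlap in both rectified views, with maybe 1–2° left. I'll recheck without relying on the raised hub cap: pointer line direction against the line from the red mark to the opposite tick.

Run:
```python
from h import *
from workcell import *
H=np.array([539.2,-196.1])
for n in("top","scene"):
    cs=[camera(n) for _ in range(8)]; c=cs[0]; im=np.mean([x["image"] for x in cs],0).astype(np.float32)
    src=np.float32([pix(c,[*(H+d),70]) for d in np.array([[80,80],[80,-80],[-80,-80],[-80,80]])])
    T=cv2.getPerspectiveTransform(src,np.float32([[0,0],[480,0],[480,480],[0,480]]))
    w=cv2.warpPerspective(im,T,(480,480),flags=cv2.INTER_CUBIC)
    b,g,r=cv2.split(w); yy,xx=np.indices(b.shape); gr=w.mean(-1)
    m=(r-b>40)&(g-b>20)&(np.hypot(xx-240,yy-240)<50); hx,hy=xx[m].mean(),yy[m].mean()
    rad=np.hypot(xx-hx,yy-hy)/3; ang=np.degrees(np.arctan2(hx-xx,hy-yy)); med=np.median(gr[rad<55])
    cen=lambda W:np.array([(xx*W).sum(),(yy*W).sum()])/W.sum()
    R=cen(np.clip(r-np.maximum(g,b)-25,0,None)*((rad>30)&(rad<75)))
    opp=(abs((ang+6-180+180)%360-180)>0)&(abs((ang-174+180)%360-180)<7)&(rad>45)&(rad<64)
    B=cen(np.clip(med*.88-gr,0,None)*opp)
    W=np.clip(med*.75-gr,0,None)*((rad>14)&(rad<38)&(abs(ang+7)<15))
    rows=[y for y in range(480) if W[y].sum()>0]; cx=[(W[y]*np.arange(480)).sum()/W[y].sum() for y in rows]
    k=np.polyfit(rows,cx,1,w=[W[y].sum()**.5 for y in rows])
    print(n,"mark dir",np.degrees(np.arctan2(B[0]-R[0],B[1]-R[1])),"R",R,"B",B,"ptr dir",np.degrees(np.arctan(k[0])),"ptr line x at R row",np.polyval(k,R[1]),"n",len(rows))
```

```text
top mark dir -6.057231545641271 R [258.11291246  62.54627361] B [220.51439469 416.86735657] ptr dir -7.38820289386521 ptr line x at R row 263.93946334609626 n 74
scene mark dir -6.553148666386179 R [269.81735135  56.75636902] B [229.24008665 409.98496022] ptr dir -6.646524560103232 ptr line x at R row 269.1297034370199 n 75
```

The residual is 0.1–1.3°, well inside the mark's width (9° is 50 g), so I'll keep that zero and pick up the parcel.

Run:
```python
from h import *
from workcell import *
a=np.radians(-15.1); p=np.array([539.9,-55.5])
movep([*p,260],fr(a)); hit=movel([*p,160],max_speed=120,guard=12)
if not hit: hit=movel([*p,128],max_speed=60,guard=8)
s=read_state(); print(hit,s["eef_pos"],s["ft_force"],s["time"])
for n in("top","scene"): cv2.imwrite(f"pics/{n}3.png",camera(n)["image"])
x=cv2.imread("pics/scene3.png")[120:260,170:350]; cv2.imwrite("pics/crop3.png",cv2.resize(x,None,fx=4,fy=4,interpolation=2))
```

```text
False [539.95002013 -55.45386855 127.96713633] [ 0.14564125  0.37622518 -0.81426   ] 10.5333
```

View pics/crop3.png

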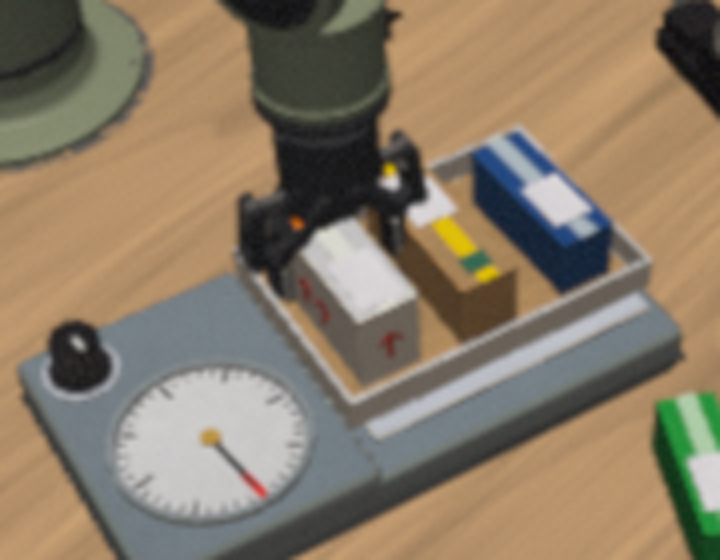

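The fingers straddle the white parcel, at crop (275,270) and (395,230). They clear the brown box, and the pointer still reads zero. Clamp and lift.

Run:
```python
from h import *
from workcell import *
clamp(); s=read_state(); print(s["finger_gap"],s["gripper_force"],s["ft_force"])
p=s["eef_pos"]; movel([p[0],p[1],p[2]+30],max_speed=40); movel([p[0],p[1],p[2]+150],max_speed=100); wait(1)
s=read_state(); print(s["finger_gap"],s["gripper_force"],s["ft_force"],s["torque"],s["time"])
x=camera("scene")["image"]; cv2.imwrite("pics/crop4.png",cv2.resize(x[60:260,150:360],None,fx=2.8,fy=2.8,interpolation=2))
```

```text
51.025955159374945 66.14805579185486 [0.96465894 2.59562594 1.69547759]
51.024600457389774 65.5533242225647 [ 0.25762708  0.51563766 -4.30272058] [0.02800954 0.01591496 0.07634219] 14.3
```

View pics/crop4.png

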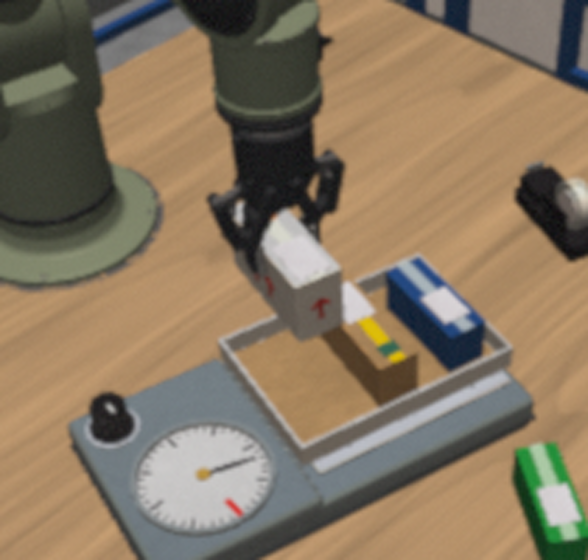

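The parcel hangs clear of the tray, with its underside at crop (310,335). The pointer has swung back about 80°, which is about 0.44 kg. Before handing in, I'll check level and steadiness from the depth image.

Run:
```python
from h import *
from workcell import *
def top():
    c=camera("scene"); z=[c["range_z"]]+[camera("scene")["range_z"] for _ in range(9)]
    c["range_z"]=np.mean(z,0); P=pts(c); a=np.radians(-15.1); R=np.array([[np.cos(a),-np.sin(a)],[np.sin(a),np.cos(a)]])
    L=(P[...,:2]-[540.5,-53.1])@R
    m=(L[...,0]>25)&(L[...,0]<64)&(abs(L[...,1])<20)&(abs(P[...,2]-314)<12)&(np.min(z,0)>0)
    A=np.c_[L[m],np.ones(m.sum())]; Z=P[m][:,2]
    for _ in range(3):
        k=np.linalg.lstsq(A,Z,rcond=None)[0]; g=abs(A@k-Z)<4; A,Z=A[g],Z[g]
    return len(Z),np.round(np.degrees(np.arctan(k[:2])),2),round(k[2],1)
print(top()); wait(.5); print(top(), read_state()["tool_rot"][2], read_state()["time"])
```

```text
(129, array([ 0.22, -0.48]), np.float64(312.6))
(141, array([-0.1 , -0.45]), np.float64(312.9)) [ 1.07044718e-05  1.71189776e-05 -1.00000000e+00] 15.85
```

The parcel is level to within 0.5° and steady, so I'm handing in.

```bash
python3 -c "
from workcell import *
print(finish_job())"
```

```text
the job is handed in; nothing more can be done
None
```

Job handed in: I set the zero with the full tray on (pointer within about 1° of the red mark), released the knob, and finished holding the white parcel level about 150 mm above its place, the dial showing roughly 0.44 kg.

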